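# Release a slicer's blade cassette and trap it

### The arm

A 7-joint arm with a two-finger parallel gripper is mounted at the origin on a cart in front of the work surface, level with it; the furniture and walls round the work are solid. World frame = base frame: x ahead of the robot, y to its left, z up, the work surface at z = 0. Lengths are in m, angles in rad, forces in N, time in s.
With the tool pointing down it reaches from about 0.35 to 0.9 m from the base axis. Payload 19.9 kg.
Tool frame: the origin (TCP) lies at the very end of the fingers, on their centre line; the grasp point (between the pads) lies 19 mm behind it (r.pinch_z is the distance from the TCP to the grasp point, in m); z points along the fingers, y is the line along which they close (so a half turn about z gives the same grasp; the last joint's range is limited). The gripper opens to 85 mm and grips with 20 to 120 N. Pads are 22 mm wide; open, the fingers measure 114 mm over their backs; the gripper's body (76 mm by 85 mm) begins 54 mm behind the grasp point. The pads swing forward as they close: fully open they stand 13 mm farther back than shut.
Start: joints at [-1.375, 0.417, -0.01, 1.614, 0.005, 1.111, -0.053], TCP at [0.147, 0.608, 0.231] pointing down, gripper open.
Joint ranges: [-2.81, 2.81], [-0.39, 2.02], [-1.27, 1.25], [0.06, 2.57], [-1.19, 4.33], [0.19, 2], [-2.82, 2.82]. Speed limits (rad/s): [1.89, 1.89, 2.39, 2.39, 3.01, 3.01, 3.01].

### API

Orientations are given as a unit quaternion [w, x, y, z].
In Python, from station import r gives the robot as it stands. The module is installed in compiled form; this text tells all that it offers.
- The arm moves only by the tool carry_out, never from a script. Its argument "rows" is a list of rows, each an object of numbers: "wx", "wy", "wz": the turn, a rotation vector about the tool's x, y, z in degrees; "tx", "ty", "tz": the shift along the tool's x, y, z in mm; "jaw": the finger opening in mm, from 0 to 85.4. A call has exactly 5 rows; each row shifts and turns the commanded pose from where the row before left it, along the tool's axes as they then stand; what a row does not reach is not made up. A row lasts 1/8 s, in which the tool goes at most 62.5 mm and 10.7 degrees, less where a joint would pass 70% of its speed; a pose out of reach is approached as far as the arm can. A call with a gripper value outside its range is refused whole. The fingers move at their own pace and stop on an object; the grip force is fixed at half the most. Time passes only in rows, so rows that do not move let the fingers close, or fill a call up. It gives the time, the measured TCP pose, the force, the opening and the grip force at its end, in the units of the state.
- r.observe(): the state, without advancing time (a new reading comes with each control period).
- r.camera(name): name is "scene" or "top"; returns (picture, depth): 384x512x3 uint8, red, green, blue; 384x512 float32, m along the optical axis (not along the pixel's ray), 0 where there is no reading.
- r.camera_model(name): a dict with "fx", "fy", "cx", "cy" (pixels), "R" (3x3) and "t" (3): a world point X has camera coordinates R X + t. Camera axes: x right, y down, z forward; pixel columns grow to the right and rows downward; lengths in m; the calibration is good to about 2 mm. A picture is of the moment at which its call begins. camera_model takes no time and is no camera call.
- r.job_done(): hands the job in; it is judged then, once.
The state is a dict: "time": time; "q": joint angles; "dq": joint speeds; "joint_torque": joint torques, N m; "tool_pos": TCP position; "ee_rot": TCP orientation; "force": force on the tool from outside, world axes, zero at the start; "moment": the same for the moment, N m; "opening": finger opening in m; "grip_force": force on a finger pad.
Only numpy, scipy, OpenCV 4.12 (cv2) and the standard library are available. Lean on these libraries where they do the work, as an engineer would, in place of code of your own. Each camera call takes 0.05 s, during which the arm holds its last target. There are 200 camera calls.

### The job

The vegetable slicer stands on its wire leg, so its rails slope down to its foot. With one fingertip press the release pad beside the rail right down, so that the springs kick the blade cassette out, and trap the cassette with the other finger in front of its lip: let it come at least a finger's breadth out of its seat, but no more than about half its own length, and do not let it run off the rails. Finish while holding it so, the pad still pressed down and the cassette at rest on its rails against that finger; grip and lift nothing, and leave the other things where they stand.

Things in the scene. Friction and masses are not known exactly. Their poses are not given: they have to be found in the camera images.
- slicer: White vegetable slicer with ribbed steel feed plate, 340 long, 100 wide (mm), fixed on the worktop: two front feet at its low end, wire leg near its high end. Origin on the worktop, under the middle of the open channel, below the point 70 mm up the rails. x points level to the high end, y to the release pad's side, z up. Its feed plate begins 173 mm up the rails.
- slicer_rails: Its frame. Origin: low end, between the rails, 30 mm up, in the plane where the cassette slides. x up the 16 degree slope, y to the pad's side, z square to it. In mm: rails' inner faces y=+-42.5, outer +-48.5, tops z=14; 7 wide ledges inside, top z=0, carry the cassette. Between them the channel is open to the worktop from the lip (x=100) to a cross bar at x=2..16 (top z=-7).
- cassette: Loose black blade cassette, 65 long down the slope, 82 wide, 9 mm thick, 0.16 kg, blade at its upper end. Origin mid underside; x, y level, as the slicer's. A catch tooth before it holds it against spring pins that push it down the slope over the first 16 mm (about 2 N). Once the tooth drops it shoots out, slides freely on the smooth ledges and is off in under a second.
- cassette_lip (a point): Middle of the top front edge of the cassette's thumb lip, an upright strip 52 mm wide (y = -26..26) along its low end. The front face is flat, square to the slope, from the cassette's underside to this edge, 18.5 mm higher. Home: x = 100, y = 0, z = 18.5 mm in slicer_rails; x falls as the cassette comes out.
- pad_top (a point): Middle of the top of the release pad, a black pad 30 mm (along the rail) by 22 mm outside one rail, 38 mm nearer the low end than the lip. Not pressed it lies at x = 62, y = 61.5, z = +10 mm in the frame of slicer_rails, pressed right down at z = 0.
- release (a joint): Travel of the release pad, square to the slope, m: 0 up, 0.010 right down (hard stop). Spring return, about 2 N at the start of the travel and 5 N at the end. The catch tooth is clear of the cassette from about 0.006 on.
- spice_jar: Bystander: spice jar, 41 mm across, 105 mm tall, behind the slicer; origin under its middle.
- salt_shaker: Bystander: salt shaker, 44 mm across, 90 mm tall, behind the slicer; origin under its middle.
- ramekin: Bystander: stoneware ramekin, 94 mm across, 55 mm tall; origin under its middle.
- tea_tin: Bystander: small round tin, 76 mm across, 58 mm tall; origin under its middle.
- pepper_mill: Bystander: wooden pepper mill, 58 mm across, 170 mm tall, at the back; origin under its middle.
Not all that is in view belongs to the job. Several things have the shape of the cassette; the one meant has the colours described above.

How it is judged:
On the way, in this order (a step that is already met when the one before it is completed fails the run):
1. a fingertip begins to press the release pad (value of joint release above 0.003 m and contact force between the fingers and slicer above 0.5 N).
2. the cassette has popped out of its seat and is stopped on the rails by a finger, the pad held down (x of cassette_lip in the frame of slicer_rails between 0.06 and 0.09 m and z of cassette_lip in the frame of slicer_rails between 0.012 and 0.027 m and contact force between the fingers and cassette above 0.05 N and value of joint release above 0.0065 m), for 0.2 s.
At the end, for the whole second after the job is handed in: Held for a second: pad pressed by the fingers at least 6.5 of its 10 mm; cassette 10 to 40 mm out of its seat, lying on both rails (lip within 9 mm of sliding height, 6 mm of the middle), at rest (under 10 mm/s), touching a finger (over 0.05 N) (all of step 2 and contact force between the fingers and slicer above 0.5 N and linear speed of cassette below 0.01 m/s and y of cassette_lip in the frame of slicer_rails between -0.006 and 0.006 m); the arm keeps its last pose, push and grip.
It fails at once if the cassette is lifted off its rails or drops from them (z of cassette_lip in the frame of slicer_rails above 0.034 m or z of cassette_lip in the frame of slicer_rails below 0.005 m).
It fails at once if the cassette runs more than 70 mm down the rails (x of cassette_lip in the frame of slicer_rails below 0.03 m).
It fails at once if the cassette is gripped or jammed (over 25 N from the fingers) (contact force between the fingers and cassette above 25 N).
It fails at once if another thing is moved by more than 15 mm (distance of any of spice_jar, salt_shaker, ramekin, tea_tin, pepper_mill from where it was at the start of the episode above 0.015 m).
It also fails if it takes over 35 s, if anything falls off the work surface, if the arm or the gripper's body presses on something with over 40 N, if the wrist force passes 120 N, or if a joint passes its speed limit or range.

## Working session

There is one attempt and no reset: what is moved stays moved. The work goes in short steps, Python scripts to look and compute and a tool call to move; the robot and the scene stay as the last step left them, time stands still between calls to the robot, and variables do not carry over. Pictures are saved under pics/ and viewed, at most 10 in all, crops included, and the job is handed in when it is done.

Besides the shell and the picture viewer there is one more tool, called after "Call:" as a command line: name --argument value ..., lists and objects as JSON in quotes. carry_out: Moves the arm, as the interface text tells. Its arguments: {"type":"object","properties":{"rows":{"type":"array","items":{"type":"object","properties":{"wx":{"type":"number"},"wy":{"type":"number"},"wz":{"type":"number"},"tx":{"type":"number"},"ty":{"type":"number"},"tz":{"type":"number"},"jaw":{"type":"number"}}}}},"required":["rows"]}

```bash
mkdir -p pics; python3 - <<'E'
from station import r
import cv2,numpy as np
for n in("scene","top"):
    p,d=r.camera(n); cv2.imwrite(f"pics/{n}0.png",p[:,:,::-1]); np.save(n+"_d.npy",d); np.save(n+"_p.npy",p)
    m=r.camera_model(n); print(n,m)
s=r.observe();print({k:np.round(s[k],4) for k in s})
E
```

```text
scene {'fx': 459.12674943940493, 'fy': 459.12674943940493, 'cx': 257.7503218687459, 'cy': 183.2933729493335, 'R': array([[ 0.89222315, -0.4510656 ,  0.02185576],
       [-0.20363592, -0.44505249, -0.87204398],
       [ 0.403076  ,  0.77360721, -0.48893929]]), 't': array([-0.43776194,  0.26182242,  0.81894396])}
top {'fx': 442.62978971251727, 'fy': 442.62978971251727, 'cx': 252.12872299245817, 'cy': 193.23056460894205, 'R': array([[ 0.06490001, -0.99789078,  0.00140502],
       [-0.97480334, -0.06369947, -0.2137775 ],
       [ 0.2134161 ,  0.01250455, -0.97688137]]), 't': array([0.17190516, 0.58360448, 1.11680103])}
{'time': np.float64(0.1), 'q': array([-1.3755,  0.4179, -0.0103,  1.6141,  0.0047,  1.1107, -0.053 ]), 'dq': array([-0.0005, -0.0013, -0.    ,  0.    ,  0.0001,  0.    , -0.0012]), 'joint_torque': array([ 1.50000e-03, -8.65837e+01,  6.80100e-01, -4.35633e+01,
        1.92000e-02,  5.10000e-03, -1.00000e-04]), 'tool_pos': array([0.1465, 0.6073, 0.2307]), 'ee_rot': array([-0.000e+00,  1.181e-01,  9.930e-01, -5.000e-04]), 'force': array([0.0799, 0.0451, 0.4249]), 'moment': array([ 0.0392, -0.071 , -0.0572]), 'grip_force': np.float64(0.0), 'opening': np.float64(0.0854)}
```

View pics/scene0.png

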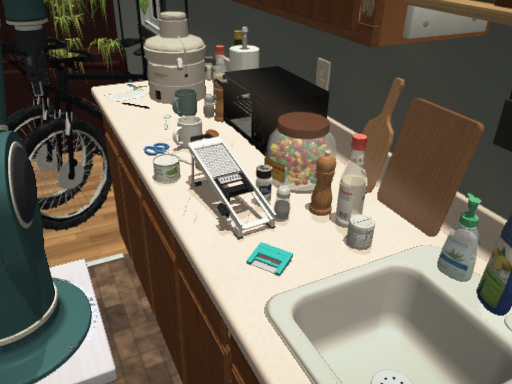

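View pics/top0.png

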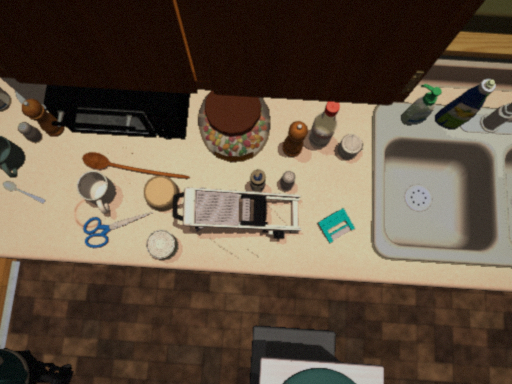

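The slicer is at about (240,210) in the top view, with its high end to the left. The black cassette is at (252,209) and the pad at (278,234), on the robot's side. Cassette-shaped things: the black one in the rails at top (252,209) / scene (238,187), and the teal one on the counter at top (336,225) / scene (270,258). The black one fits the description. I'll confirm in a crop.

```bash
python3 - <<'E'
import cv2,numpy as np
a=np.load("top_p.npy")[175:250,165:310,::-1]; b=np.load("scene_p.npy")[130:240,180:290,::-1]
a=cv2.resize(a,None,fx=5.5,fy=5.5,interpolation=cv2.INTER_CUBIC);b=cv2.resize(b,None,fx=5.4,fy=5.4,interpolation=cv2.INTER_CUBIC)
cv2.imwrite("pics/ca.png",a);cv2.imwrite("pics/cb.png",b)
E
```

```text
(no output)
```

View pics/ca.png

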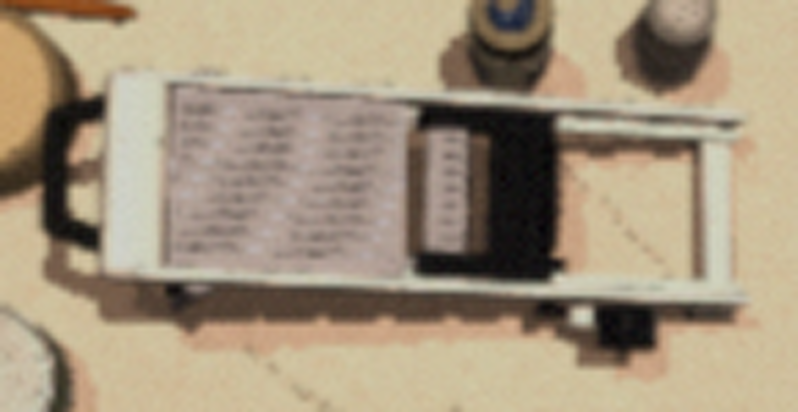

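View pics/cb.png

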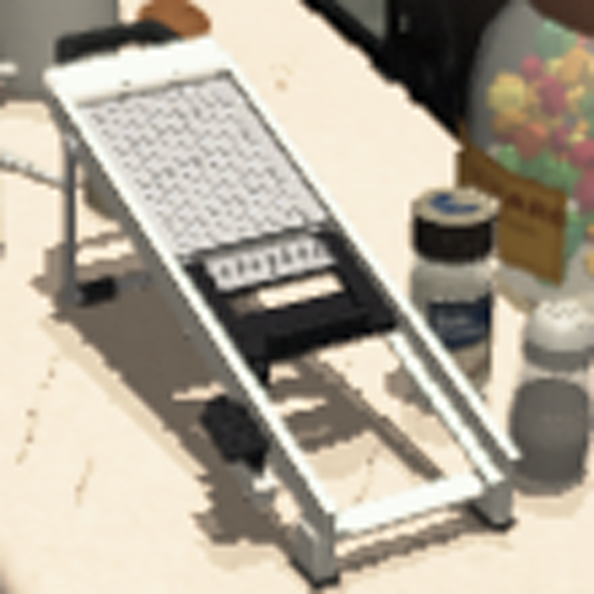

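```bash
cat > h.py <<'E'
import numpy as np,cv2
from station import r
from scipy.optimize import least_squares
S=np.deg2rad(16)
def rails(p): # p=(x,y,yaw) of rails origin -> R (cols axes), o
    c,s=np.cos(p[2]),np.sin(p[2])
    u=np.array([c,s,0]);Z=np.array([0,0,1.]);y=np.array([-s,c,0])
    x=np.cos(S)*u+np.sin(S)*Z
    return np.c_[x,y,np.cross(x,y)],np.array([p[0],p[1],.03])
def w(p,q): R,o=rails(p); return np.atleast_2d(q)/1e3@R.T+o
def proj(n,X):
    m=r.camera_model(n);c=X@m["R"].T+m["t"]
    return c[:,:2]/c[:,2:]*[m["fx"],m["fy"]]+[m["cx"],m["cy"]]
E
python3 - <<'E'
from h import *
T=[((0,48.5,14),(745,302)),((0,-48.5,14),(742,118)),((62,61.5,10),(627,325)),((100,0,18.5),(557,195)),((173,0,6),(412,195))]
C=[((0,48.5,14),(325,518)),((0,-48.5,14),(520,458)),((62,61.5,10),(234,428))]
f=lambda p:np.r_[(proj("top",w(p,[a for a,_ in T]))-(np.array([b for _,b in T])/5.5+[165,175])).ravel(),(proj("scene",w(p,[a for a,_ in C]))-(np.array([b for _,b in C])/5.4+[180,130])).ravel()]
s=least_squares(f,[.5,0,1.57],loss="soft_l1");p=s.x;np.save("p.npy",p)
print(p,np.round(f(p),1).reshape(-1,2).tolist())
print("pad",w(p,(62,61.5,10)),"lip",w(p,(100,0,18.5)))
# depth check: height of points vs rail frame
for n in("top","scene"):
    d=np.load(n+"_d.npy");m=r.camera_model(n);v,u=np.mgrid[:384,:512]
    c=np.stack([(u-m["cx"])/m["fx"]*d,(v-m["cy"])/m["fy"]*d,d],-1).reshape(-1,3)
    X=(c-m["t"])@m["R"];R,o=rails(p);q=(X-o)@R*1e3;ok=d.ravel()>0
    for nm,lo,hi in [("pad",(40,52,3),(85,80,20)),("lip",(80,-50,5),(120,50,30)),("railN",(5,38,9),(170,52,22)),("railF",(5,-55,9),(170,-38,22)),("wk",(-100,-30,-60),(-30,30,0))]:
        k=ok&np.all((q>lo)&(q<hi),1);print(n,nm,k.sum(),np.round(np.median(q[k],0),1),np.round(np.percentile(q[k],[3,97],axis=0),1).tolist(), np.round(np.median(X[k,2]),4))
    img=np.load(n+"_p.npy")[:,:,::-1]
    B,k,z0=((175,250,165,310),5.5,0) if n=="top" else ((130,240,180,290),5.4,0)
    im=cv2.resize(img[B[0]:B[1],B[2]:B[3]],None,fx=k,fy=k,interpolation=cv2.INTER_CUBIC)
    for q0 in [[(0,48.5,14),(270,48.5,14)],[(0,-48.5,14),(270,-48.5,14)],[(100,-26,18.5),(100,26,18.5)],[(100,-26,0),(100,26,0)],[(47,50.5,10),(77,50.5,10),(77,72.5,10),(47,72.5,10),(47,50.5,10)],[(173,-42,5),(173,42,5)]]:
        pts=((proj(n,w(p,q0))-[B[2],B[0]]+.5)*k).round().astype(np.int32);cv2.polylines(im,[pts],False,(0,0,255),1)
    cv2.imwrite(f"pics/ov_{n}.png",im)
a,b=cv2.imread("pics/ov_top.png"),cv2.imread("pics/ov_scene.png")
b=cv2.resize(b[150:],None,fx=.75,fy=.75)
o=np.zeros((598,800,3),np.uint8)
a=a[:,-560:]; a=a[60:400]; o[:a.shape[0],:a.shape[1]]=a
b=cv2.imread("pics/ov_scene.png")[300:594,150:594-0]; b=b[:598-a.shape[0]]; o[a.shape[0]:a.shape[0]+b.shape[0],:b.shape[1]]=b
cv2.imwrite("pics/ov.png",o)
E
```

```text
[0.52933978 0.07800567 1.6286881 ] [[1.3, 1.2], [1.2, -1.0], [0.3, 1.1], [0.2, 0.3], [-1.7, -0.4], [0.2, -1.3], [0.1, -1.2], [-0.1, -0.7]]
pad [[0.46465397 0.13119394 0.05670213]] lip [[0.52407302 0.16888005 0.07534708]]
top pad 75 [62.  61.1  9.2] [[48.4, 52.6, 5.7], [76.2, 69.1, 12.8]] 0.0562
top lip 262 [105.5  -0.8  10.1] [[85.5, -48.0, 5.5], [117.9, 45.3, 18.3]] 0.0689
top railN 158 [87.2 43.9 12.6] [[11.3, 39.3, 9.4], [164.3, 50.3, 16.5]] 0.0665
top railF 154 [ 96.6 -46.7  12.4] [[10.9, -50.4, 9.2], [166.0, -40.8, 16.4]] 0.0686
top wk 425 [-57.3  -5.8 -15.2] [[-96.6, -28.2, -24.5], [-32.2, 27.7, -2.8]] -0.0009
scene pad 92 [60.5 63.5  7.5] [[48.3, 52.6, 3.9], [76.0, 72.4, 10.7]] 0.0542
scene lip 236 [101.5   5.1   9.8] [[85.0, -45.5, 5.3], [117.3, 49.1, 17.7]] 0.0678
scene railN 141 [87.  46.8 11.5] [[10.4, 43.0, 9.1], [162.6, 49.9, 14.3]] 0.0642
scene railF 122 [ 85.9 -43.7  11.4] [[9.5, -47.6, 9.3], [163.1, -41.0, 13.8]] 0.0641
scene wk 221 [-49.4 -13.5 -18.6] [[-94.9, -29.2, -24.5], [-31.4, 28.1, -5.1]] -0.0016
```

View pics/ov.png

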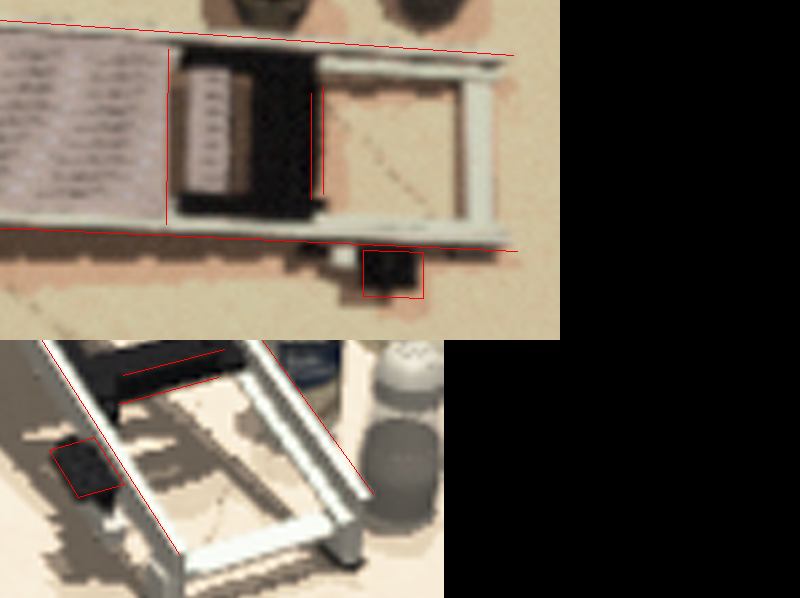

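The black cassette is confirmed: the overlay lies on the rails, lip and pad to within about 2 mm. I'll refit with the half-pixel correction and plan the approach. The tool will be square to the slope with tool x up the rails, the pad finger on the -y side and the other finger in front of the lip.

```bash
cat >> h.py <<'E'
from scipy.spatial.transform import Rotation as Ro
def tool(s): q=s["ee_rot"]; return Ro.from_quat([q[1],q[2],q[3],q[0]]).as_matrix(),s["tool_pos"]
def goal(p,q):
    R,o=rails(p); return np.c_[R[:,0],-R[:,1],-R[:,2]],w(p,q)[0]
def where(p,s): # tcp in rails mm, orientation error deg in tool axes
    R,o=rails(p);T,x=tool(s);G,_=goal(p,(0,0,0)); return np.round((x-o)@R*1e3,1),np.round(Ro.from_matrix(T.T@G).as_rotvec(degrees=True),2)
def plan(p,q,n,s):
    T,x=tool(s);G,g=goal(p,q);out=[]
    for i in range(n):
        k=n-i;rv=Ro.from_matrix(T.T@G).as_rotvec(degrees=True)/k;t=T.T@(g-x)*1e3/k
        rv=rv.round(1);t=t.round(0);out.append((t.tolist(),rv.tolist()))
        x=x+T@t/1e3;T=T@Ro.from_rotvec(rv,degrees=True).as_matrix()
    for o in out:print(o)
E
python3 - <<'E'
from h import *
T=[((0,48.5,14),(745,302)),((0,-48.5,14),(742,118)),((62,61.5,10),(627,325)),((100,0,0),(557,195)),((173,0,6),(412,195))]
C=[((0,48.5,14),(325,518)),((0,-48.5,14),(520,458)),((62,61.5,10),(234,428))]
f=lambda p:np.r_[(proj("top",w(p,[a for a,_ in T]))-(np.array([b for _,b in T])/5.5+[164.6,174.6])).ravel(),(proj("scene",w(p,[a for a,_ in C]))-(np.array([b for _,b in C])/5.4+[179.6,129.6])).ravel()]
s=least_squares(f,[.5,0,1.57],loss="soft_l1");p=s.x;np.save("p.npy",p)
print(p,np.round(f(p),1).reshape(-1,2).tolist())
s=r.observe();print(where(p,s));plan(p,(65,31,110),15,s)
E
```

```text
[0.52895448 0.07789571 1.61353831] [[1.4, 1.7], [1.9, -0.4], [0.3, 1.3], [-1.5, 1.5], [-1.2, -0.8], [0.2, -1.0], [0.5, -0.6], [0.4, -0.5]]
(array([579.4, 359.4,  42.7]), array([-10.38,  13.75,  73.47]))
([-30.0, -27.0, 5.0], [-0.7, 0.9, 4.9])
([-33.0, -24.0, 4.0], [-0.7, 0.9, 4.9])
([-35.0, -21.0, 4.0], [-0.7, 0.9, 4.9])
([-36.0, -18.0, 3.0], [-0.7, 0.9, 4.9])
([-38.0, -15.0, 2.0], [-0.7, 0.9, 4.9])
([-39.0, -12.0, 1.0], [-0.7, 0.9, 4.9])
([-40.0, -9.0, 0.0], [-0.7, 0.9, 4.9])
([-41.0, -5.0, -0.0], [-0.7, 0.9, 4.9])
([-41.0, -2.0, -1.0], [-0.7, 0.9, 4.9])
([-41.0, 2.0, -2.0], [-0.7, 0.9, 4.9])
([-41.0, 6.0, -2.0], [-0.7, 0.9, 4.9])
([-40.0, 9.0, -3.0], [-0.6, 0.9, 4.9])
([-39.0, 12.0, -3.0], [-0.7, 1.0, 4.9])
([-37.0, 16.0, -4.0], [-0.6, 0.9, 4.9])
([-36.0, 18.0, -4.0], [-0.7, 1.0, 4.9])
```

```bash
python3 - <<'E'
from h import *
for p in ([.52934,.07801,1.6287],np.load("p.npy")):
  R,o=rails(p)
  for n in("top","scene"):
    d=np.load(n+"_d.npy");m=r.camera_model(n);v,u=np.mgrid[:384,:512]
    c=np.stack([(u-m["cx"])/m["fx"]*d,(v-m["cy"])/m["fy"]*d,d],-1).reshape(-1,3)
    q=((c-m["t"])@m["R"]-o)@R*1e3
    for a in(1,-1):
        k=(d.ravel()>0)&(abs(q[:,2]-13)<4)&(abs(a*q[:,1]-46)<8)&(q[:,0]>5)&(q[:,0]<165)
        print(n,a,np.round(np.polyfit(q[k,0]-60,q[k,1],1),3),k.sum())
E
```

```text
top 1 [-9.0000e-03  4.4322e+01] 156
top -1 [ 1.300e-02 -4.691e+01] 145
scene 1 [5.0000e-03 4.6525e+01] 137
scene -1 [ 4.0000e-03 -4.4161e+01] 118
top 1 [3.0000e-03 4.4593e+01] 163
top -1 [ 2.6000e-02 -4.6586e+01] 133
scene 1 [1.5000e-02 4.6925e+01] 141
scene -1 [ 1.9000e-02 -4.3748e+01] 116
```

Call:
carry_out --rows '[{"tx": -30, "ty": -27, "tz": 5, "wx": -0.7, "wy": 0.9, "wz": 4.9, "jaw": 47.5}, {"tx": -33, "ty": -24, "tz": 4, "wx": -0.7, "wy": 0.9, "wz": 4.9, "jaw": 47.5}, {"tx": -35, "ty": -21, "tz": 4, "wx": -0.7, "wy": 0.9, "wz": 4.9, "jaw": 47.5}, {"tx": -36, "ty": -18, "tz": 3, "wx": -0.7, "wy": 0.9, "wz": 4.9, "jaw": 47.5}, {"tx": -38, "ty": -15, "tz": 2, "wx": -0.7, "wy": 0.9, "wz": 4.9, "jaw": 47.5}]'

```text
time: 0.72
tool_pos: [0.2639, 0.4411, 0.205]
ee_rot: [-0.035, 0.327, 0.944, 0.035]
force: [0.7, -0.0, -0.6]
opening: 0.0475
grip_force: 0.0
```

```bash
python3 - <<'E'
from h import *
np.save("p.npy",[.5293,.0786,1.631])
E
cat > go.py <<'E'
import sys
from h import *
p=np.load("p.npy");s=r.observe();print(where(p,s),np.round(s["force"],2),s["opening"],round(float(s["time"]),2));a=[float(v) for v in sys.argv[1:]]
if a: plan(p,a[:3],int(a[3]),s)
E
python3 go.py 65 31 80 10
```

```text
(array([411.4, 243.1,  64.1]), array([-6.59,  9.19, 47.84])) [ 0.7  -0.04 -0.64] 0.04750360555153912 0.72
([-39.0, -11.0, 4.0], [-0.7, 0.9, 4.8])
([-40.0, -8.0, 3.0], [-0.7, 0.9, 4.8])
([-40.0, -5.0, 3.0], [-0.6, 0.9, 4.8])
([-41.0, -1.0, 2.0], [-0.7, 0.9, 4.8])
([-41.0, 2.0, 1.0], [-0.6, 0.9, 4.8])
([-40.0, 5.0, 1.0], [-0.6, 0.9, 4.8])
([-40.0, 9.0, 0.0], [-0.7, 0.9, 4.8])
([-39.0, 12.0, -0.0], [-0.6, 1.0, 4.7])
([-37.0, 15.0, -1.0], [-0.7, 0.9, 4.8])
([-36.0, 17.0, -1.0], [-0.6, 1.0, 4.7])
```

Call:
carry_out --rows '[{"tx": -39, "ty": -11, "tz": 4, "wx": -0.7, "wy": 0.9, "wz": 4.8, "jaw": 47.5}, {"tx": -40, "ty": -8, "tz": 3, "wx": -0.7, "wy": 0.9, "wz": 4.8, "jaw": 47.5}, {"tx": -40, "ty": -5, "tz": 3, "wx": -0.6, "wy": 0.9, "wz": 4.8, "jaw": 47.5}, {"tx": -41, "ty": -1, "tz": 2, "wx": -0.7, "wy": 0.9, "wz": 4.8, "jaw": 47.5}, {"tx": -41, "ty": 2, "tz": 1, "wx": -0.6, "wy": 0.9, "wz": 4.8, "jaw": 47.5}]'

```text
time: 1.35
tool_pos: [0.3814, 0.2791, 0.1653]
ee_rot: [-0.069, 0.515, 0.852, 0.066]
force: [-0.2, 1.1, -0.1]
opening: 0.0474
grip_force: 0.0
```

Call:
carry_out --rows '[{"tx": -40, "ty": 5, "tz": 1, "wx": -0.6, "wy": 0.9, "wz": 4.8, "jaw": 47.5}, {"tx": -40, "ty": 9, "tz": 0, "wx": -0.7, "wy": 0.9, "wz": 4.8, "jaw": 47.5}, {"tx": -39, "ty": 12, "tz": 0, "wx": -0.6, "wy": 1.0, "wz": 4.7, "jaw": 47.5}, {"tx": -37, "ty": 15, "tz": -1, "wx": -0.7, "wy": 0.9, "wz": 4.8, "jaw": 47.5}, {"tx": -36, "ty": 17, "tz": -1, "wx": -0.6, "wy": 1.0, "wz": 4.7, "jaw": 47.5}]'

```text
time: 1.98
tool_pos: [0.4964, 0.1181, 0.125]
ee_rot: [-0.102, 0.678, 0.721, 0.095]
force: [0.8, -0.2, -0.4]
opening: 0.0473
grip_force: 0.0
```

```bash
python3 go.py 65 31 30 5
```

```text
(array([66. , 30.5, 79.9]), array([-0.04, -0.03,  0.07])) [ 0.83 -0.21 -0.43] 0.04734394308253038 1.98
([-0.0, -0.0, 10.0], [-0.0, -0.0, 0.0])
([-0.0, -0.0, 10.0], [-0.0, -0.0, 0.0])
([-0.0, -0.0, 10.0], [-0.0, -0.0, 0.0])
([-1.0, -0.0, 10.0], [-0.0, -0.0, 0.0])
([-0.0, -1.0, 10.0], [-0.0, -0.0, 0.1])
```

Now I'll descend to about z = 27 mm and check by eye where the fingers stand.

Call:
carry_out --rows '[{"tz": 11, "jaw": 47.5}, {"tz": 11, "jaw": 47.5}, {"tz": 11, "jaw": 47.5}, {"tz": 11, "tx": -1, "ty": -1, "jaw": 47.5}, {"tz": 9, "jaw": 47.5}]'

```text
schema error: expected keys wx, wy, wz, tx, ty, tz, jaw
```

```bash
python3 - <<'E'
from h import *
p=np.load("p.npy");a,_=r.camera("scene");b,_=r.camera("top")
def cr(img,n,B,k):
    im=cv2.resize(img[B[0]:B[1],B[2]:B[3],::-1],None,fx=k,fy=k,interpolation=cv2.INTER_CUBIC)
    for q0 in [[(47,50.5,10),(77,50.5,10),(77,72.5,10),(47,72.5,10),(47,50.5,10)],[(100,-26,18.5),(100,26,18.5)]]:
        cv2.polylines(im,[((proj(n,w(p,q0))-[B[2],B[0]]+.5)*k).round().astype(np.int32)],False,(0,0,255),1)
    return im
A=cr(a,"scene",(120,240,180,270),5);Bm=cr(b,"top",(160,260,230,300),5)
o=np.zeros((600,800,3),np.uint8);o[:600,:450]=A[:600];o[:500,450:800]=Bm
cv2.imwrite("pics/f1.png",o)
E
python3 go.py
```

```text
(array([63. , 29.8, 80.2]), array([ 0.02,  0.08, -0.22])) [-1.04  0.54 -1.12] 0.04737593375542834 2.08
```

View pics/f1.png

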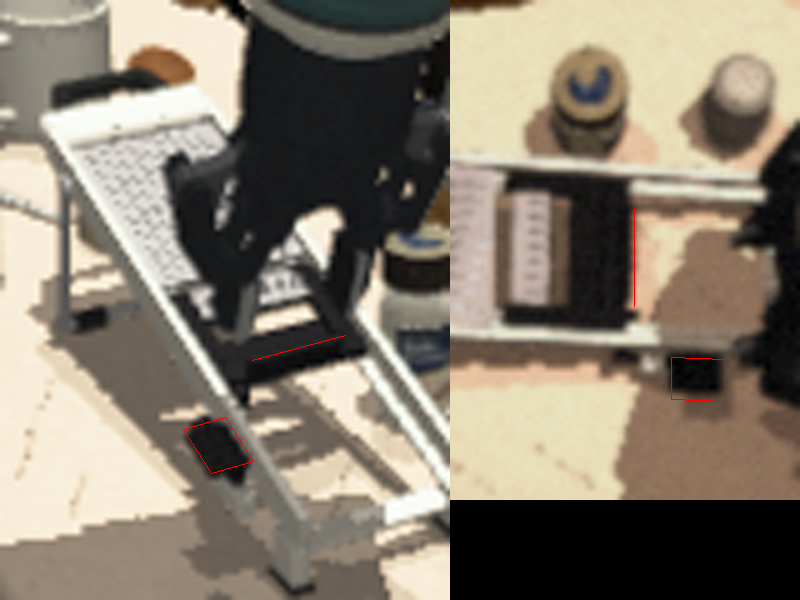

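The picture shows the gripper 80 mm above the rails. The pad outline fits at scene crop (217,445), and so does the lip line. The descent was refused because keys were missing, so I'll send it again with all of them.

Call:
carry_out --rows '[{"tx": 1, "ty": -1, "tz": 11, "wx": 0, "wy": 0, "wz": 0, "jaw": 47.5}, {"tx": 1, "ty": 0, "tz": 11, "wx": 0, "wy": 0, "wz": 0, "jaw": 47.5}, {"tx": 0, "ty": 0, "tz": 11, "wx": 0, "wy": 0, "wz": 0, "jaw": 47.5}, {"tx": 0, "ty": 0, "tz": 11, "wx": 0, "wy": 0, "wz": 0, "jaw": 47.5}, {"tx": 0, "ty": 0, "tz": 9, "wx": 0, "wy": 0, "wz": 0, "jaw": 47.5}]'

```text
time: 2.7
tool_pos: [0.4936, 0.136, 0.0742]
ee_rot: [-0.102, 0.677, 0.722, 0.095]
force: [0.5, 0.6, 0.5]
opening: 0.0471
grip_force: 0.0
```

```bash
python3 - <<'E'
from h import *
p=np.load("p.npy");a,_=r.camera("scene")
B=(130,240,190,290);k=5.4
im=cv2.resize(a[B[0]:B[1],B[2]:B[3],::-1],None,fx=k,fy=k,interpolation=cv2.INTER_CUBIC)
for q0 in [[(47,50.5,10),(77,50.5,10),(77,72.5,10),(47,72.5,10),(47,50.5,10)],[(54,54,27),(76,54,27),(76,69,27),(54,69,27),(54,54,27)],[(54,-7,27),(76,-7,27),(76,7,27),(54,7,27),(54,-7,27)]]:
    cv2.polylines(im,[((proj("scene",w(p,q0))-[B[2],B[0]]+.5)*k).round().astype(np.int32)],False,(0,0,255),1)
cv2.imwrite("pics/f2.png",im)
E
python3 go.py
```

```text
(array([69.3, 32.7, 25.2]), array([-0.15,  0.01,  0.23])) [-1.33  0.79 -1.5 ] 0.04723716924766383 2.75
```

View pics/f2.png

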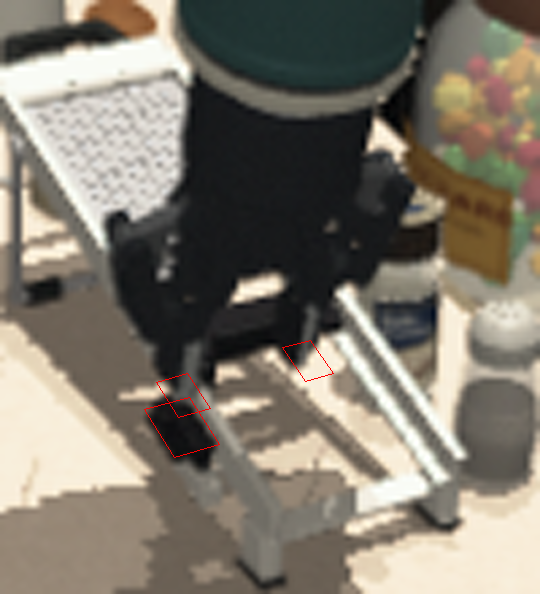

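The fingertips are above the pad and in the open channel, at crop (190,380) and (308,355). The readings scatter by a few mm, so I'll average a few at rest.

Call:
carry_out --rows '[{"tx": 0, "ty": 0, "tz": 0, "wx": 0, "wy": 0, "wz": 0, "jaw": 47.5}, {"tx": 0, "ty": 0, "tz": 0, "wx": 0, "wy": 0, "wz": 0, "jaw": 47.5}, {"tx": 0, "ty": 0, "tz": 0, "wx": 0, "wy": 0, "wz": 0, "jaw": 47.5}, {"tx": 0, "ty": 0, "tz": 0, "wx": 0, "wy": 0, "wz": 0, "jaw": 47.5}, {"tx": 0, "ty": 0, "tz": 0, "wx": 0, "wy": 0, "wz": 0, "jaw": 47.5}]'

```text
time: 3.38
tool_pos: [0.4938, 0.1356, 0.075]
ee_rot: [-0.101, 0.677, 0.722, 0.095]
force: [-0.4, 0.5, -0.2]
opening: 0.0475
grip_force: 0.0
```

```bash
python3 - <<'E'
from h import *
p=np.load("p.npy");
for i in range(5): print(where(p,r.observe()),r.observe()["force"].round(2)); r.camera("top")
E
```

```text
(array([69.2, 32. , 27. ]), array([-0.05, -0.  ,  0.21])) [-0.4   0.45 -0.18]
(array([69.2, 32. , 27. ]), array([-0.05, -0.  ,  0.21])) [0.03 0.8  0.37]
(array([69.2, 32. , 27. ]), array([-0.05, -0.  ,  0.22])) [-0.7   0.52 -0.28]
(array([69.2, 32. , 27. ]), array([-0.06, -0.  ,  0.21])) [ 0.2  -0.77 -0.6 ]
(array([69.2, 32. , 27. ]), array([-0.06, -0.  ,  0.21])) [-0.55  0.47  0.08]
```

Call:
carry_out --rows '[{"tx": -4, "ty": 1, "tz": 3, "wx": 0, "wy": 0, "wz": 0.2, "jaw": 47.5}, {"tx": 0, "ty": 0, "tz": 5, "wx": 0, "wy": 0, "wz": 0, "jaw": 47.5}, {"tx": 0, "ty": 0, "tz": 4, "wx": 0, "wy": 0, "wz": 0, "jaw": 47.5}, {"tx": 0, "ty": 0, "tz": 0, "wx": 0, "wy": 0, "wz": 0, "jaw": 47.5}, {"tx": 0, "ty": 0, "tz": 0, "wx": 0, "wy": 0, "wz": 0, "jaw": 47.5}]'

```text
time: 4.25
tool_pos: [0.4948, 0.1352, 0.0623]
ee_rot: [-0.102, 0.679, 0.721, 0.095]
force: [0.9, -0.1, 0.4]
opening: 0.0475
grip_force: 0.0
```

```bash
python3 - <<'E'
from h import *
p=np.load("p.npy");a,_=r.camera("scene");print(where(p,r.observe()))
B=(140,230,200,290);k=6.6
im=cv2.resize(a[B[0]:B[1],B[2]:B[3],::-1],None,fx=k,fy=k,interpolation=cv2.INTER_CUBIC)
im=cv2.convertScaleAbs(im,alpha=2)
for q0 in [[(47,50.5,10),(77,50.5,10),(77,72.5,10),(47,72.5,10),(47,50.5,10)]]:
    cv2.polylines(im,[((proj("scene",w(p,q0))-[B[2],B[0]]+.5)*k).round().astype(np.int32)],False,(0,0,255),1)
cv2.imwrite("pics/f3.png",im)
E
```

```text
(array([65.2, 31. , 15. ]), array([-0.05, -0.  ,  0.01]))
```

View pics/f3.png

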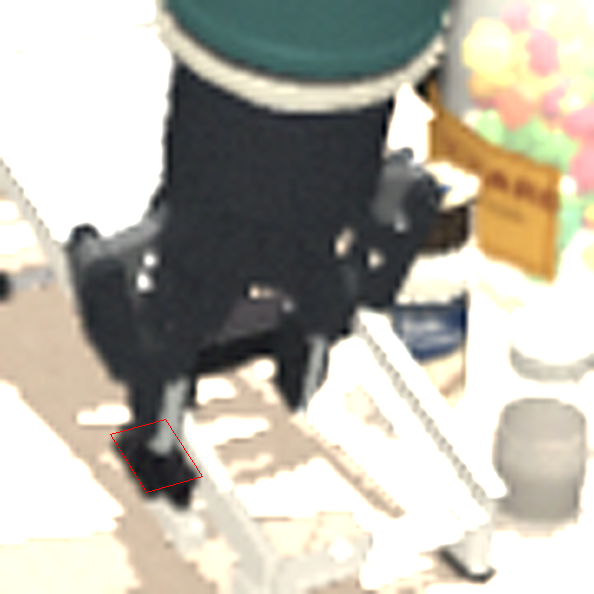

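The pad finger stands over the pad at crop (160,445), clear of the rail. The other finger stands in the channel before the lip, at (300,385). Now I'll press.

Call:
carry_out --rows '[{"tx": 0, "ty": 0, "tz": 4, "wx": 0, "wy": 0, "wz": 0, "jaw": 47.5}, {"tx": 0, "ty": 0, "tz": 4, "wx": 0, "wy": 0, "wz": 0, "jaw": 47.5}, {"tx": 0, "ty": 0, "tz": 4, "wx": 0, "wy": 0, "wz": 0, "jaw": 47.5}, {"tx": 0, "ty": 0, "tz": 2, "wx": 0, "wy": 0, "wz": 0, "jaw": 47.5}, {"tx": 0, "ty": 0, "tz": 1, "wx": 0, "wy": 0, "wz": 0, "jaw": 47.5}]'

```text
time: 4.92
tool_pos: [0.4946, 0.1393, 0.0478]
ee_rot: [-0.102, 0.679, 0.721, 0.095]
force: [-0.9, -0.6, 3.6]
opening: 0.0474
grip_force: 2.3
```

```bash
cat > fz.py <<'E'
from h import *
p=np.load("p.npy");R,o=rails(p);F=[]
for i in range(5): F.append(R.T@r.observe()["force"]); a,_=r.camera("scene")
print(where(p,r.observe()),"force rails",np.mean(F,0).round(2),r.observe()["opening"])
B=(140,230,200,290);k=6.6
im=cv2.resize(a[B[0]:B[1],B[2]:B[3],::-1],None,fx=k,fy=k,interpolation=cv2.INTER_CUBIC)
import sys;cv2.imwrite(sys.argv[1],cv2.convertScaleAbs(im,alpha=1.5))
E
python3 fz.py pics/f4.png
```

```text
(array([65.2, 31. ,  0. ]), array([-0.05, -0.01,  0.02])) force rails [0.56 0.85 3.48] 0.04738448226194942
```

View pics/f4.png

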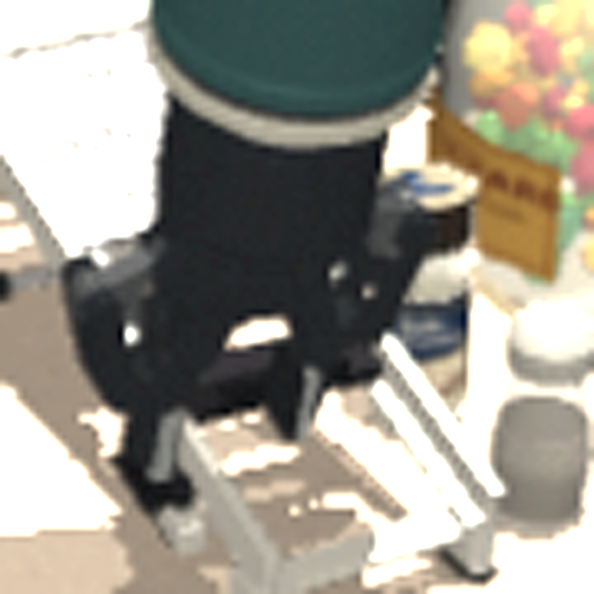

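The force of 3.5 N means about 5 mm of travel, and the tooth is not clear yet. I'll press 5 mm more.

Call:
carry_out --rows '[{"tx": 0, "ty": 0, "tz": 2, "wx": 0, "wy": 0, "wz": 0, "jaw": 47.5}, {"tx": 0, "ty": 0, "tz": 2, "wx": 0, "wy": 0, "wz": 0, "jaw": 47.5}, {"tx": 0, "ty": 0, "tz": 1, "wx": 0, "wy": 0, "wz": 0, "jaw": 47.5}, {"tx": 0, "ty": 0, "tz": 0, "wx": 0, "wy": 0, "wz": 0, "jaw": 47.5}, {"tx": 0, "ty": 0, "tz": 0, "wx": 0, "wy": 0, "wz": 0, "jaw": 47.5}]'

```text
time: 5.8
tool_pos: [0.4947, 0.1404, 0.0442]
ee_rot: [-0.102, 0.679, 0.721, 0.096]
force: [-8.4, -8.1, 34.8]
opening: 0.0473
grip_force: 18.1
```

```bash
python3 fz.py pics/f5.png
```

```text
(array([65.3, 30.8, -3.9]), array([-0.03, -0.07,  0.01])) force rails [ 2.19  8.86 35.61] 0.04768309825742646
```

View pics/f5.png

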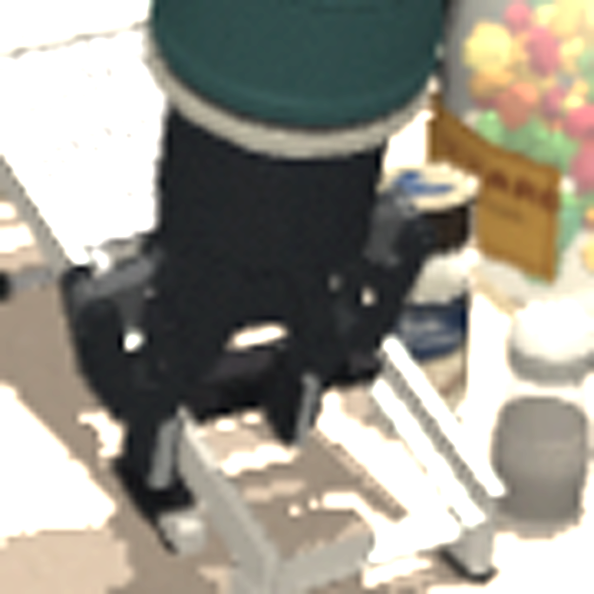

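The force of 36 N means the pad is on its hard stop. I'll ease off 1 mm and check the cassette's position numerically from depth and colour.

Call:
carry_out --rows '[{"tx": 0, "ty": 0, "tz": -1, "wx": 0, "wy": 0, "wz": 0, "jaw": 47.5}, {"tx": 0, "ty": 0, "tz": 0, "wx": 0, "wy": 0, "wz": 0, "jaw": 47.5}, {"tx": 0, "ty": 0, "tz": 0, "wx": 0, "wy": 0, "wz": 0, "jaw": 47.5}, {"tx": 0, "ty": 0, "tz": 0, "wx": 0, "wy": 0, "wz": 0, "jaw": 47.5}, {"tx": 0, "ty": 0, "tz": 0, "wx": 0, "wy": 0, "wz": 0, "jaw": 47.5}]'

```text
time: 6.68
tool_pos: [0.4947, 0.1402, 0.0447]
ee_rot: [-0.102, 0.679, 0.721, 0.095]
force: [-5.5, -5.1, 22.8]
opening: 0.0474
grip_force: 11.5
```

```bash
python3 fz.py pics/f6.png; cat > prof.py <<'E'
from h import *
p=np.load("p.npy");R,o=rails(p)
for n in("top","scene"):
  P1,D1=r.camera(n);m=r.camera_model(n)
  for y in(-33,33,0,-20):
    X=w(p,[(x,y,6) for x in range(70,186,5)]);px=proj(n,X).round().astype(int)
    out=[]
    for P,d in((np.load(n+"_p.npy"),np.load(n+"_d.npy")),(P1,D1)):
        dd=d[px[:,1],px[:,0]];c=np.c_[(px[:,0]-m["cx"])/m["fx"]*dd,(px[:,1]-m["cy"])/m["fy"]*dd,dd]
        z=(((c-m["t"])@m["R"]-o)@R)[:,2]*1e3
        print(n,y,"grey",P[px[:,1],px[:,0]].mean(1).astype(int).tolist(),"z",z.round(0).astype(int).tolist())
E
python3 prof.py
```

```text
(array([65.2, 30.9, -3.4]), array([-0.03, -0.04,  0.  ])) force rails [ 1.54  5.29 22.86] 0.047320445170532126
top -33 grey [89, 91, 88, 80, 87, 85, 37, 16, 14, 19, 13, 18, 22, 48, 32, 87, 88, 94, 83, 52, 123, 162, 158, 140] z [-44, -46, -50, -53, -52, -54, 7, 7, 11, 8, 8, 10, 6, 8, 9, 7, 7, 10, 7, 6, -76, 8, 8, 10]
top -33 grey [99, 71, 22, 23, 11, 17, 20, 24, 40, 43, 85, 133, 158, 167, 95, 180, 133, 115, 122, 153, 153, 186, 182, 162] z [-45, 8, 10, 6, 4, 9, 9, 7, 11, 9, 8, 9, 8, 6, -1, -67, 6, 2, -69, -77, -72, 8, 9, 7]
top 33 grey [194, 189, 186, 179, 157, 125, 70, 24, 21, 18, 21, 21, 23, 20, 17, 16, 19, 16, 22, 32, 135, 152, 162, 162] z [-1, -50, -49, -50, -52, 4, 11, 9, 9, 9, 9, 6, 10, 8, 8, 9, 11, 8, 9, 10, 9, 6, 8, 5]
top 33 grey [105, 68, 12, 2, 9, 8, 24, 24, 24, 33, 27, 31, 31, 24, 31, 125, 74, 129, 147, 173, 183, 173, 185, 187] z [-2, -49, 10, 9, 8, 6, 11, 6, 11, 7, 8, 7, 11, 6, 8, -66, 2, 5, 7, 7, 8, 9, 7, 8]
top 0 grey [178, 177, 184, 169, 161, 135, 27, 15, 19, 20, 16, 17, 25, 63, 69, 149, 141, 151, 151, 72, 79, 162, 162, 154] z [-44, -46, -51, -53, -51, -57, 17, 11, 12, 
[... 1724 characters left out ...]
02, 8, 7, 10, 7, 7, -7, 2, 7, 8, 7]
scene 0 grey [20, 19, 21, 20, 31, 38, 40, 219, 159, 24, 24, 26, 24, 25, 23, 24, 24, 25, 24, 24, 24, 24, 40, 42] z [23, 23, 23, 21, 3, 2, 2, -87, 69, 74, 92, 96, 96, 97, 103, 105, 112, 112, 118, 125, 127, 124, 125, 127]
scene -20 grey [173, 234, 233, 234, 235, 112, 14, 19, 39, 35, 39, 77, 225, 234, 63, 149, 207, 142, 185, 140, 100, 197, 212, 217] z [-71, -75, -75, -76, -81, 0, 6, 15, 19, 2, 2, 2, -96, -99, 6, 5, 7, 14, 12, -10, 1, 3, 7, 7]
scene -20 grey [116, 17, 26, 26, 24, 23, 24, 22, 24, 25, 26, 24, 24, 24, 24, 26, 25, 26, 25, 27, 25, 26, 25, 25] z [-70, 6, 40, 44, 51, 60, 65, 70, 69, 77, 80, 88, 91, 93, 125, 127, 132, 136, 137, 140, 143, 146, 146, 147]
```

The black cassette's front moved from about x = 98 to x = 75 mm. It lies level on both ledges against the finger, and the pad is on its stop. I'll hand the job in.

```bash
python3 -c "
from station import r
print(r.job_done())"
```

```text
the job is handed in; nothing more can be done
None
```

I handed the job in with the release pad held on its hard stop (about 23 N on the tool) and the black cassette stopped about 24 mm out, level on both rails against the other finger. I measured the cassette from camera depth and colour because my picture views were used up, and the hand-in returned no verdict.

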